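# Find the real lens by weight and show it over the light pad

## Robot

A 7-joint arm with a two-finger parallel gripper is mounted at the origin on the work surface. World frame = base frame: x ahead of the robot, y to its left, z up, the work surface at z = 0. Lengths are in m, angles in rad, forces in N, time in s.
With the tool pointing down it reaches from about 0.4 to 0.85 m from the base axis. Payload 10.4 kg.
Tool frame: the origin (TCP) lies midway between the tips of the shut fingers; the grasp point (between the pads) lies 19 mm behind it (r.tcp_to_grasp is the z of the grasp point in the tool frame, in m); z points along the fingers, x is the direction in which the jaws open and shut, and the axes are right-handed (so a half turn about z gives the same grasp; the last joint's range is limited). The gripper opens to 87 mm and grips with 3 to 60 N. Pads are 19 mm wide; open, the fingers measure 117 mm over their backs; the gripper's body (75 mm by 190 mm) begins 51 mm behind the grasp point.
Start: joints at [1.204, 0.332, -0.065, 1.46, 0.022, 1.35, -0.088], TCP at [0.211, -0.588, 0.223] pointing down, gripper open.
Joint ranges: [-2.6, 2.6], [-0.5, 2.12], [-1.47, 1.34], [0.16, 2.42], [-1.27, 4.41], [0.06, 2.06], [-2.6, 2.6]. Speed limits (rad/s): [2.22, 2.22, 2.79, 2.79, 3.14, 3.14, 3.14].

## Interface

Orientations are given as a unit quaternion [x, y, z, w].
In Python, from bench import r, camera, close_job gives the robot as it stands. The module is installed in compiled form; this text tells all that it offers.
- The arm moves only by the shell command python3 -m crank 'ROWS' [FORCE]. ROWS is JSON, a list of rows, each an object of numbers: "x", "y", "z": the shift along the tool's x, y, z scaled (see below); "ax", "ay", "az": the turn, a rotation vector about the tool's x, y, z scaled (see below); "claw": the closure, from -1 (fully open) to 1 (shut), so that 0 is half open. A call has exactly 5 rows; each row is the pose to reach, as a shift and turn from the pose commanded when the call began, along the tool's axes at that moment; what a row does not reach only later rows make up. The controller multiplies each number of a shift by 1 m and each number of a turn by 2 rad. A row lasts 1/12 s, in which the tool goes at most 41.7 mm and 7.16 degrees, less where a joint would pass 70% of its speed; a pose out of reach is approached as far as the arm can. A call with a number of a shift or a turn outside -1 to 1 is refused whole. A call with a gripper value outside its range is refused whole. The fingers move at their own pace and stop on an object; FORCE is the grip in N (left out, the last holds). Time passes only in rows, so rows that repeat a pose let the fingers close, or fill a call up. It gives the time, the measured TCP pose, the force and the opening at its end, in the units of the state.
- r.read_state(): the state, without advancing time (a new reading comes with each control period).
- camera(name): name is "scene" or "side" or "wrist"; returns a dict with "color" (480x640x3 uint8, blue, green, red), "fx", "fy", "cx", "cy" (pixels), "D" ([k1, k2, p1, p2, k3] as OpenCV has them; the pictures are not rectified), "eye" and "orientation" of the camera in the world. Camera axes: x right, y down, z forward; pixel columns grow to the right and rows downward; lengths in m; the calibration is good to about 2 mm. A picture is of the moment at which its call begins. There is no depth.
- close_job(): hands the job in, once; it reports no verdict.
The state is a dict: "time": time; "joint_positions": joint angles; "joint_vel": joint speeds; "joint_torque": joint torques, N m; "ee_pos": TCP position; "eef_rot": TCP orientation; "ft_force": force on the tool from outside, world axes, zero at the start; "torque": the same for the moment, N m; "width": finger opening in m.
Only numpy, scipy, OpenCV 4.12 (cv2) and the standard library are available. Lean on these libraries where they do the work, as an engineer would, in place of code of your own. Each camera call takes 0.05 s, during which the arm holds its last target. There are 200 camera calls.

## Task

Slide the light pad's dimmer until its white grip stands level with the orange clip. One of the two look-alike lenses is the real, heavy glass one and the other an empty display dummy: lift the one in the yellow seat well clear (at least 5 cm), stand it back in that seat, then lift the one in the blue seat as far, and judge by force which is heavier. Finish while holding the heavier one upright and still over the middle of the light pad, its underside about 10 cm above the pad, with the dummy standing in a seat of the rest; never tip the lenses over, and leave the dimmer set and the other things on the bench where they are.

Things in the scene. Friction and masses are not known exactly. Their poses are not given: they have to be found in the camera images.
- dimmer (a joint): Slide dimmer of the light pad, travel in m: 0 at the end where it starts to 0.12 at the other end, growing along +y of dimmer_top. Starts between 0 and 0.03. Friction about 1.5 N; it stays where it is left.
- dimmer_top (a point): Centre of the top of the dimmer's white grip, 54 mm above the bench. The grip is a block 28 mm wide (x, across the track) by 20 mm (y, along the track) by 40 mm tall. It slides along its y axis in a straight level track, whose fixed housing is 40 mm wide, 170 mm long, 14 mm tall.
- dimmer_clip: Orange index clip, fixed: two blocks 6 mm long along the track, 18 mm tall, one on either side of the housing (20 to 34 mm off the middle line). Origin: on the bench, on the middle line between the blocks; axes parallel to dimmer_top's. The grip is set when dimmer_top's y in the clip's frame is 0; it starts on the -y side.
- light_pad: Square aluminium light pad with white face, 130 x 130 x 10 mm, fixed to the bench. Origin: centre of its underside.
- pad_centre (a point): Centre of the light pad's white top face, 10.5 mm above the bench.
- lens_rest: Light grey lens rest fixed to the bench, 100 mm (x) by 230 mm (y), plate 8 mm thick, carrying two round cup seats 140 mm apart along y, yellow at +y and blue at -y. Each cup: outer diameter 72 mm, inner diameter 62 mm, rim 20 mm above the bench. Origin: centre of its underside.
- seat_yellow (a point): Centre of the inner floor of the yellow seat, 12 mm above the bench; a seated lens stands with its underside here (cup 8 mm deep, 62 mm inside).
- seat_blue (a point): Centre of the inner floor of the blue seat, 12 mm above the bench; a seated lens stands with its underside here (cup 8 mm deep, 62 mm inside).
- lens_k: One of two look-alike lenses, 0.18 to 0.26 kg or (real) 0.42 to 0.58 kg; name and start seat do not tell which. Dark grey, silver bands, round, 84 mm tall, upright: hood 52 mm in diameter to 22 mm height, tapering to a plain barrel 42 mm in diameter from 30 to 78 mm (grip here, from above), then a silver mount 32 mm in diameter. Origin: centre of its underside; z is its axis, up.
- lens_m: One of two look-alike lenses, 0.18 to 0.26 kg or (real) 0.42 to 0.58 kg; name and start seat do not tell which. Dark grey, silver bands, round, 84 mm tall, upright: hood 52 mm in diameter to 22 mm height, tapering to a plain barrel 42 mm in diameter from 30 to 78 mm (grip here, from above), then a silver mount 32 mm in diameter. Origin: centre of its underside; z is its axis, up.
- camera_body: Bystander, loose: white box camera without lens, 58 x 115 x 52 mm high. Origin: centre of underside.
- net_switch: Bystander, loose: blue network box, 70 x 120 x 30 mm high. Origin: centre of underside.
- lens_cap: Bystander, loose: red plastic lens cap, 48 mm in diameter, 9 mm high. Origin: centre of underside.
- screwdriver: Bystander, loose: screwdriver 140 mm long, lying flat near the robot. Origin: on its underside, about mid-length; x along its shaft.
Mind the look-alikes: they are no part of the job. What is shaped like the lens_m but red is not meant. What is shaped like the part that bears dimmer but brown is not meant.

How it is judged:
On the way, in this order (a step that is already met when the one before it is completed fails the run):
1. the dimmer grip stands level with the orange clip (within 6 mm) (y of dimmer_top in the frame of dimmer_clip between -0.006 and 0.006 m and velocity of joint dimmer between -0.01 and 0.01 m/s), for 0.2 s.
2. the lens from the yellow seat is lifted at least 30 mm in the fingers while the other stands in the blue seat ((((z of lens_m in the frame of lens_rest above 0.042 m and contact force between lens_m and the fingers above 1 N) and (horizontal distance between lens_k and seat_blue below 0.012 m and z of lens_k in the frame of seat_blue below 0.004 m and angle between lens_k's own z axis and vertical below 0.1 rad)) or ((z of lens_k in the frame of lens_rest above 0.042 m and contact force between lens_k and the fingers above 1 N) and (horizontal distance between lens_m and seat_blue below 0.012 m and z of lens_m in the frame of seat_blue below 0.004 m and angle between lens_m's own z axis and vertical below 0.1 rad)))), for 0.3 s.
3. with the first lens standing back in the yellow seat, the lens from the blue seat is lifted at least 30 mm in the fingers ((((z of lens_m in the frame of lens_rest above 0.042 m and contact force between lens_m and the fingers above 1 N) and (horizontal distance between lens_k and seat_yellow below 0.012 m and z of lens_k in the frame of seat_yellow below 0.004 m and angle between lens_k's own z axis and vertical below 0.1 rad)) or ((z of lens_k in the frame of lens_rest above 0.042 m and contact force between lens_k and the fingers above 1 N) and (horizontal distance between lens_m and seat_yellow below 0.012 m and z of lens_m in the frame of seat_yellow below 0.004 m and angle between lens_m's own z axis and vertical below 0.1 rad)))), for 0.3 s.
At the end, for the whole second after the job is handed in: The heavier lens is held in the fingers, still, upright within 0.2 rad, its underside 50 to 160 mm above the light pad's face and its axis within 40 mm of the pad's centre; the lighter lens stands upright on the floor of either seat, untouched; the dimmer grip is within 6 mm of the orange clip (y of dimmer_top in the frame of dimmer_clip between -0.006 and 0.006 m and horizontal distance between lens_m and pad_centre below 0.04 m and z of lens_m in the frame of pad_centre between 0.05 and 0.16 m and angle between lens_m's own z axis and vertical below 0.2 rad and contact force between lens_m and the fingers above 1 N and linear speed of lens_m below 0.03 m/s and ((horizontal distance between lens_k and seat_yellow below 0.012 m and z of lens_k in the frame of seat_yellow below 0.004 m and angle between lens_k's own z axis and vertical below 0.1 rad) or (horizontal distance between lens_k and seat_blue below 0.012 m and z of lens_k in the frame of seat_blue below 0.004 m and angle between lens_k's own z axis and vertical below 0.1 rad)) and contact force between lens_k and the fingers below 0.2 N); the arm keeps its last pose, push and grip.
It fails at once if a lens is tipped over (more than 40 degrees) (angle between any of lens_k, lens_m's own z axis and vertical above 0.7 rad).
It fails at once if a bystander is pushed more than 30 mm away (distance of any of camera_body, net_switch, lens_cap, screwdriver from where it was at the start of the episode above 0.03 m).
It also fails if it takes over 72 s, if anything falls off the work surface, if the arm or the gripper's body presses on something with over 40 N, if the wrist force passes 120 N, or if a joint passes its speed limit or range.

## Working session

There is one attempt and no reset: what is moved stays moved. The work goes in short steps, Python scripts to look and compute and a shell command to move; the robot and the scene stay as the last step left them, time stands still between calls to the robot, and variables do not carry over. Pictures are saved under pics/ and viewed, about 8 in all and at most 12, crops included, and the job is handed in when it is done.

```bash
mkdir -p pics
cat > h.py <<'E'
import numpy as np, cv2
from scipy.spatial.transform import Rotation as R
from bench import r, camera, close_job
def ray(c,u,v):
    K=np.array([[c['fx'],0,c['cx']],[0,c['fy'],c['cy']],[0,0,1.]])
    p=cv2.undistortPoints(np.array([[[u,v]]],float),K,np.array(c['D'],float))[0,0]
    return np.array(c['eye']),R.from_quat(c['orientation']).apply([p[0],p[1],1])
def onz(c,u,v,z):
    o,d=ray(c,u,v); return o+d*(z-o[2])/d[2]
def rel(target,yaw_pos=None):
    "shift in tool axes to bring TCP to target"
    s=r.read_state(); return R.from_quat(s['eef_rot']).inv().apply(np.array(target)-s['ee_pos'])
E
python3 - <<'E'
from h import *
s=r.read_state()
for k,v in s.items(): print(k,np.round(v,3))
print(r.tcp_to_grasp, R.from_quat(s['eef_rot']).as_matrix().round(3))
for n in ['scene','side']:
    c=camera(n); cv2.imwrite(f'pics/{n}0.png',c['color']); np.save(f'{n}0.npy',c,allow_pickle=True)
    print(n,c['eye'],c['orientation'],c['fx'],c['D'])
E
```

```text
time 0.0
joint_positions [ 1.204  0.333 -0.065  1.461  0.022  1.35  -0.089]
joint_vel [ 0.     0.001 -0.     0.    -0.    -0.001  0.001]
joint_torque [ 1.0000e-03 -6.2327e+01  2.5000e-02 -3.8990e+01 -6.1000e-02  4.0000e-02
  0.0000e+00]
ee_pos [ 0.211 -0.588  0.222]
eef_rot [ 0.818 -0.576 -0.001 -0.   ]
ft_force [ 0.017  0.804 -0.589]
torque [ 0.023  0.024 -0.029]
width 0.087
-0.0187 [[ 0.337 -0.941 -0.001]
 [-0.941 -0.337  0.001]
 [-0.001  0.    -1.   ]]
scene [ 1.03048071 -0.49286974  1.19565817] [ 0.9004344   0.34570321 -0.09435737 -0.24658442] 601.3786712008125 [-0.10482482  0.          0.          0.          0.        ]
side [0.30888084 0.57896994 0.76607806] [-0.17818618  0.91633321 -0.35210229  0.06787572] 504.4763227311288 [-0.11303279  0.          0.          0.          0.        ]
```

View pics/scene0.png

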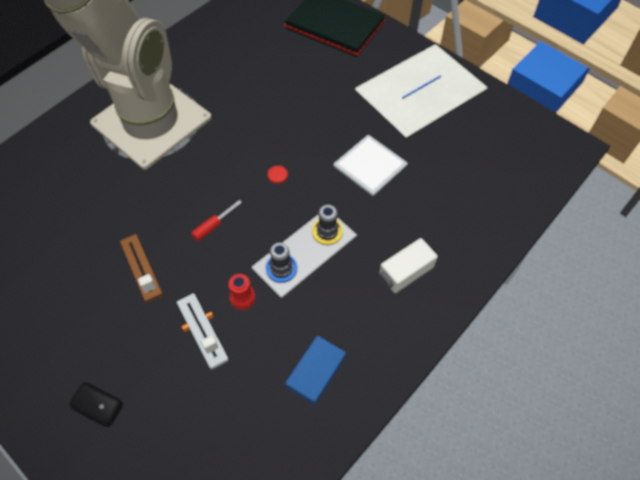

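View pics/side0.png

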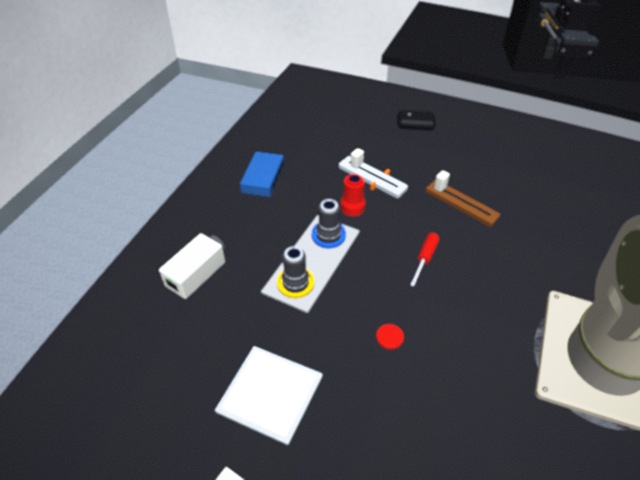

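Scene view: white dimmer housing at (203,330), grip at (210,343), and orange clip at (197,322). The brown look-alike is at (140,267). The grey lenses stand in yellow (328,222) and blue (281,262), with the red look-alike at (240,290). The light pad is at (370,164) and the large paper at (420,90). The white and grey parts fit the descriptions. Next I'll measure them and take one enlarged crop.

```bash
cat > m.py <<'E'
from h import *
def cen(c,mask,win,z,name,minA=8):
    x0,y0,x1,y1=win; m=np.zeros_like(mask); m[y0:y1,x0:x1]=mask[y0:y1,x0:x1]
    n,l,st,ce=cv2.connectedComponentsWithStats(m.astype(np.uint8))
    for i in range(1,n):
        if st[i,4]>=minA:
            u,v=ce[i]; P=[onz(c,u,v,zz)[:2].round(4) for zz in z]
            print(name,'A',st[i,4],'px',ce[i].round(1),*P)
    return m
def rect(c,m,z,name):
    cs,_=cv2.findContours(m.astype(np.uint8),cv2.RETR_EXTERNAL,cv2.CHAIN_APPROX_NONE); q=max(cs,key=cv2.contourArea)[:,0]
    P=np.array([onz(c,u,v,z)[:2] for u,v in q]); (a,b),(w,h),an=cv2.minAreaRect((P*1000).astype(np.float32))
    print(name,'rect centre',round(a/1000,4),round(b/1000,4),'size',round(w),round(h),'ang',round(an,1))
W={'scene':dict(pad=(325,130,415,200),dim=(170,285,235,375),rest=(245,195,365,305)),
   'side':dict(pad=(205,335,335,450),dim=(330,140,412,200),rest=(255,190,365,315))}
for n in W:
    c=np.load(n+'0.npy',allow_pickle=True).item(); I=c['color']; H=cv2.cvtColor(I,cv2.COLOR_BGR2HSV); h,s,v=[H[...,i].astype(int) for i in range(3)]
    w=W[n]; print(n)
    m=cen(c,(v>150)&(s<40),w['pad'],[.0105],'pad',500); rect(c,m,.0105,'pad')
    m=cen(c,(v>120)&(s<60),w['dim'],[.014],'house+grip',50); rect(c,m,.014,'house')
    cen(c,(s>150)&(h>4)&(h<18)&(v>90),w['dim'],[.009,.018],'clip',4)
    m=cen(c,(v>120)&(s<60),w['rest'],[.008],'rest',500); rect(c,m|False,.008,'rest')
    y=cen(c,(s>120)&(h>20)&(h<35)&(v>90),w['rest'],[.02],'yel',20); rect(c,y,.02,'yel')
    b=cen(c,(s>120)&(h>98)&(h<120)&(v>70),w['rest'],[.02],'blu',20); rect(c,b,.02,'blu')
o=np.load('scene0.npy',allow_pickle=True).item(); I=o['color'][190:380,165:375]
p=np.load('side0.npy',allow_pickle=True).item()['color'][130:320,240:450]
cv2.imwrite('pics/crop1.png',np.vstack([cv2.resize(np.hstack([I,p]),(800,362),interpolation=cv2.INTER_CUBIC)]))
E
python3 m.py
```

```text
scene
pad A 2267 px [370.1 164. ] [0.5251 0.2656]
pad rect centre 0.5238 0.2672 size 132 131 ang 88.2
house+grip A 1474 px [202.1 330.9] [ 0.5423 -0.3092]
house rect centre 0.5387 -0.308 size 43 174 ang 72.3
clip A 36 px [209.5 314.8] [ 0.5248 -0.2728] [ 0.5287 -0.2745]
clip A 36 px [184.9 327.2] [ 0.5071 -0.3276] [ 0.5111 -0.3288]
rest A 2576 px [302.3 254.6] [ 0.5723 -0.0321]
rest rect centre 0.5648 -0.02 size 232 111 ang 85.0
yel A 229 px [326.7 234.7] [0.5833 0.0381]
yel rect centre 0.579 0.0443 size 64 58 ang 42.0
blu A 240 px [281.6 272.3] [ 0.5733 -0.0995]
blu rect centre 0.568 -0.095 size 66 58 ang 48.9
side
pad A 6142 px [269.4 394.2] [0.52   0.2757]
pad rect centre 0.5217 0.272 size 132 132 ang 88.0
house+grip A 1248 px [372.  173.8] [ 0.5367 -0.303 ]
house rect centre 0.5307 -0.3152 size 92 181 ang 72.2
clip A 22 px [387.1 170.9] [ 0.5086 -0.3325] [ 0.5063 -0.3216]
clip A 29 px [372.2 186.1] [ 0.5243 -0.2677] [ 0.5217 -0.2577]
rest A 2755 px [311.1 266. ] [0.5621 0.0009]
rest rect centre 0.5714 -0.0164 size 235 113 ang 84.8
yel A 362 px [295.4 286.6] [0.5659 0.067 ]
yel rect centre 0.5686 0.0603 size 69 64 ang 30.9
blu A 113 px [263.4 192.8] [ 0.737  -0.1441]
blu A 307 px [328.2 238.2] [ 0.5543 -0.0702]
blu rect centre 0.5562 -0.0779 size 68 65 ang 28.4
```

View pics/crop1.png

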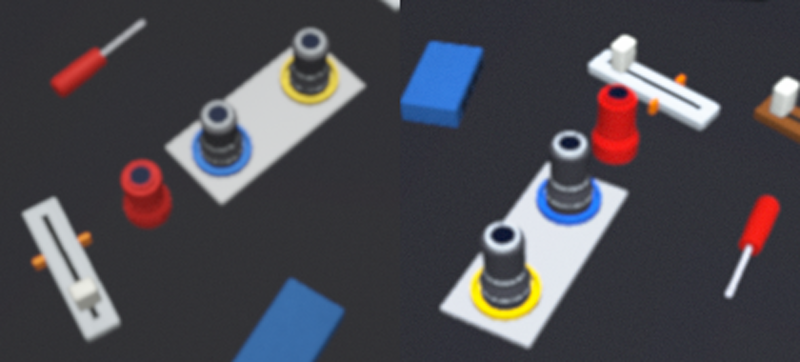

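The crop confirms the white-housed dimmer between orange clips, two grey lenses in yellow and blue, and red and brown look-alikes to leave alone. I'm moving over the dimmer at height, turning the jaws across the track.

```bash
python3 -m crank '[{"x":-0.013,"y":-0.039,"claw":-1},{"x":-0.026,"y":-0.078,"claw":-1},{"x":-0.039,"y":-0.117,"claw":-1},{"x":-0.052,"y":-0.156,"claw":-1},{"x":-0.065,"y":-0.196,"claw":-1}]' 
python3 -m crank '[{"x":-0.013,"y":-0.039,"claw":-1},{"x":-0.026,"y":-0.078,"claw":-1},{"x":-0.039,"y":-0.117,"claw":-1},{"x":-0.052,"y":-0.156,"claw":-1},{"x":-0.065,"y":-0.196,"claw":-1}]' 
python3 -m crank '[{"x":-0.009,"y":-0.028,"az":0.06,"claw":-1},{"x":-0.009,"y":-0.028,"az":0.12,"claw":-1},{"x":-0.009,"y":-0.028,"az":0.18,"claw":-1},{"x":-0.009,"y":-0.028,"az":0.24,"claw":-1},{"x":-0.009,"y":-0.028,"az":0.3,"claw":-1}]' 
python3 -m crank '[{"az":0.026,"claw":-1},{"az":0.026,"claw":-1},{"az":0.026,"claw":-1},{"az":0.026,"claw":-1},{"az":0.026,"claw":-1}]'
python3 - <<'E'
from h import *
s=r.read_state(); print(s['time'],s['ee_pos'],R.from_quat(s['eef_rot']).as_matrix().round(3),s['ft_force'],s['joint_positions'])
c=camera('wrist'); print(c['eye'],R.from_quat(c['orientation']).as_matrix().round(3)); np.save('w1.npy',c,allow_pickle=True)
c2=camera('scene'); np.save('s1.npy',c2,allow_pickle=True)
cv2.imwrite('pics/w1.png',c['color'])
E
```

```text
0.1 [ 0.21055154 -0.58809925  0.22184128] [[ 0.337 -0.941 -0.   ]
 [-0.941 -0.337  0.001]
 [-0.001  0.    -1.   ]] [ 0.00207769 -0.3357553   0.07778966] [ 1.20442083  0.33278199 -0.0647379   1.46087612  0.02160869  1.34987194
 -0.08848397]
[ 0.27682108 -0.56497307  0.38353168] [[ 0.337 -0.91  -0.241]
 [-0.942 -0.326 -0.085]
 [-0.001  0.256 -0.967]]schema error: expected keys x, y, z, ax, ay, az, claw
schema error: expected keys x, y, z, ax, ay, az, claw
schema error: expected keys x, y, z, ax, ay, az, claw
schema error: expected keys x, y, z, ax, ay, az, claw
```

View pics/w1.png

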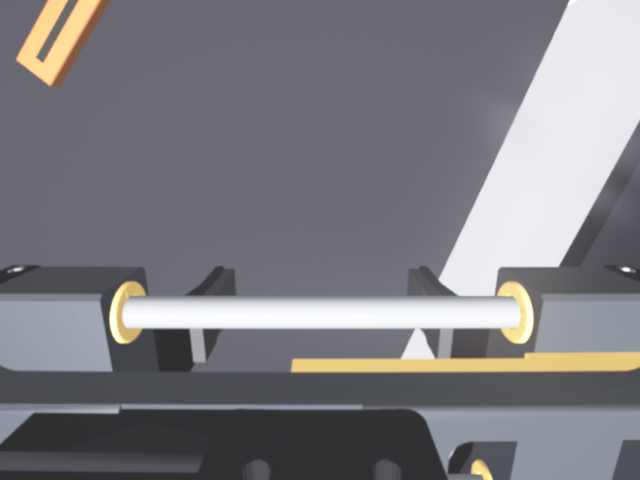

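The calls were refused because every row needs all its keys, so the wrist view shows only the start pose (fingers at rows 270-360). Repeating with full rows.

```bash
python3 -m crank '[{"x":-0.013,"y":-0.039,"z":0,"ax":0,"ay":0,"az":0,"claw":-1},{"x":-0.026,"y":-0.078,"z":0,"ax":0,"ay":0,"az":0,"claw":-1},{"x":-0.039,"y":-0.117,"z":0,"ax":0,"ay":0,"az":0,"claw":-1},{"x":-0.052,"y":-0.156,"z":0,"ax":0,"ay":0,"az":0,"claw":-1},{"x":-0.065,"y":-0.196,"z":0,"ax":0,"ay":0,"az":0,"claw":-1}]' 
python3 -m crank '[{"x":-0.013,"y":-0.039,"z":0,"ax":0,"ay":0,"az":0,"claw":-1},{"x":-0.026,"y":-0.078,"z":0,"ax":0,"ay":0,"az":0,"claw":-1},{"x":-0.039,"y":-0.117,"z":0,"ax":0,"ay":0,"az":0,"claw":-1},{"x":-0.052,"y":-0.156,"z":0,"ax":0,"ay":0,"az":0,"claw":-1},{"x":-0.065,"y":-0.196,"z":0,"ax":0,"ay":0,"az":0,"claw":-1}]' 
python3 -m crank '[{"x":-0.009,"y":-0.028,"z":0,"ax":0,"ay":0,"az":0.06,"claw":-1},{"x":-0.009,"y":-0.028,"z":0,"ax":0,"ay":0,"az":0.12,"claw":-1},{"x":-0.009,"y":-0.028,"z":0,"ax":0,"ay":0,"az":0.18,"claw":-1},{"x":-0.009,"y":-0.028,"z":0,"ax":0,"ay":0,"az":0.24,"claw":-1},{"x":-0.009,"y":-0.028,"z":0,"ax":0,"ay":0,"az":0.3,"claw":-1}]' 
python3 -m crank '[{"x":0,"y":0,"z":0,"ax":0,"ay":0,"az":0.026,"claw":-1},{"x":0,"y":0,"z":0,"ax":0,"ay":0,"az":0.026,"claw":-1},{"x":0,"y":0,"z":0,"ax":0,"ay":0,"az":0.026,"claw":-1},{"x":0,"y":0,"z":0,"ax":0,"ay":0,"az":0.026,"claw":-1},{"x":0,"y":0,"z":0,"ax":0,"ay":0,"az":0.026,"claw":-1}]'
python3 - <<'E'
from h import *
s=r.read_state(); print(s['time'],s['ee_pos'],R.from_quat(s['eef_rot']).as_matrix().round(3),s['ft_force'],s['joint_positions'])
c=camera('wrist'); print(c['eye'],R.from_quat(c['orientation']).as_matrix().round(3)); np.save('w2.npy',c,allow_pickle=True)
cv2.imwrite('pics/w2.png',c['color'])
# lens tops (dark hole in silver mount) & grip in first pictures
for n,ws in dict(scene=dict(yel=(315,198,342,225),blu=(268,238,294,262)),side=dict(yel=(280,243,308,266),blu=(315,195,343,218))).items():
    k=np.load(n+'0.npy',allow_pickle=True).item(); g=cv2.cvtColor(k['color'],cv2.COLOR_BGR2GRAY)
    for m,(a,b,d,e) in ws.items():
        W=g[b:e,a:d]; n_,l,st,ce=cv2.connectedComponentsWithStats((W<60).astype(np.uint8))
        for i in range(1,n_):
            if 8<st[i,4]<120: u,v=ce[i]+[a,b]; print(n,m,st[i,4],round(u,1),round(v,1),onz(k,u,v,.096).round(4))
E
```

```text
time: 0.62
ee_pos: [0.3741, -0.46, 0.2226]
eef_rot: [0.818, -0.576, 0.0, 0.0]
ft_force: [1.0, -1.7, 0.3]
width: 0.0866
time: 1.03
ee_pos: [0.5365, -0.333, 0.2226]
eef_rot: [0.818, -0.576, 0.0, 0.0]
ft_force: [0.1, -0.8, 0.5]
width: 0.087
time: 1.45
ee_pos: [0.5587, -0.3163, 0.2222]
eef_rot: [-0.609, 0.793, 0.0, -0.0]
ft_force: [-0.3, 0.6, -0.1]
width: 0.0868
time: 1.87
ee_pos: [0.5586, -0.3165, 0.2225]
eef_rot: [-0.591, 0.807, 0.0, -0.0]
ft_force: [-0.7, 0.2, -0.8]
width: 0.0869
1.8667 [ 0.55858297 -0.31648671  0.22249081] [[-0.302 -0.953 -0.   ]
 [-0.953  0.302  0.   ]
 [-0.     0.    -1.   ]] [-0.6835611   0.18320476 -0.84437479] [ 0.59188874  0.37738806 -0.19617197  1.40432765  0.07338933  1.36707161
 -1.48316494]
[ 0.62561508 -0.33748624  0.38419104] [[-0.302 -0.922 -0.244]
 [-0.953  0.292  0.076]
 [ 0.001  0.255 -0.967]]
scene yel 25 327.4 211.1 [0.5739 0.0496 0.096 ]
scene yel 60 327.0 222.6 [0.5927 0.027  0.096 ]
scene blu 84 273.2 241.0 [ 0.5385 -0.0834  0.096 ]
scene blu 28 279.0 249.5 [ 0.5619 -0.0899  0.096 ]
scene blu 42 281.8 260.0 [ 0.5834 -0.1041  0.096 ]
side yel 91 283.3 248.6 [0.5942 0.0495 0.096 ]
side yel 58 293.5 252.9 [0.5731 0.0519 0.096 ]
side yel 14 301.4 264.0 [0.5501 0.0702 0.096 ]
side yel 11 286.7 264.4 [0.5733 0.0805 0.096 ]
side blu 40 328.8 204.6 [ 0.5606 -0.0871  0.096 ]
```

View pics/w2.png

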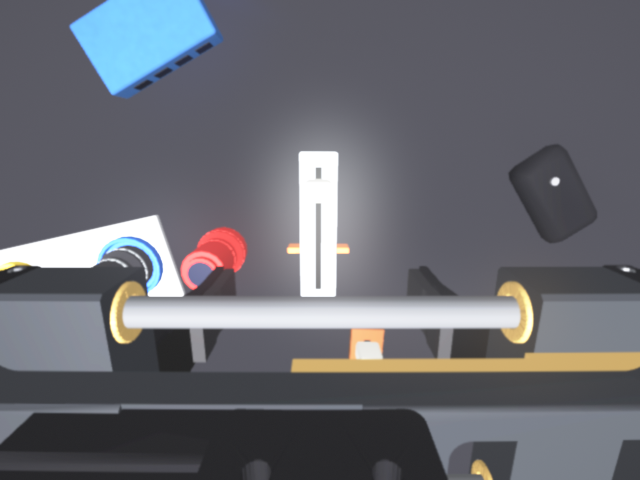

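Wrist view: housing at columns 300-337 and rows 152-297, clip at row 249, and the grip near row 190 by the far end. The red look-alike is at (215,255). I'll work out the grip numerically with a profile and both fixed views.

Run:
```python
from h import *
c=np.load('w2.npy',allow_pickle=True).item(); I=c['color']; print(c['fx'],c['D'])
g=I.astype(int)
for v in range(150,300,3): print(v,g[v,316:322].mean((0)).round().astype(int), g[v,303:309].mean(0).round().astype(int), end=' | ')
print()
m=((g.min(2)>170)); m[:, :290]=0; m[:,350:]=0; m[:145]=0; m[300:]=0
ys,xs=np.nonzero(m); print('house px',xs.min(),xs.max(),ys.min(),ys.max())
for u,v in [(299.5,152),(337.5,152),(299.5,297),(337.5,297)]: print(onz(c,u,v,.014).round(4))
H=cv2.cvtColor(I,cv2.COLOR_BGR2HSV); om=(H[...,1]>150)&(H[...,0]>4)&(H[...,0]<18)&(H[...,2]>90)
om[:,:270]=0; om[:,370:]=0; om[:230]=0; om[270:]=0
n,l,st,ce=cv2.connectedComponentsWithStats(om.astype(np.uint8))
for i in range(1,n): print('clip',st[i],ce[i].round(1),onz(c,*ce[i],.018).round(4))
cv2.imwrite('pics/w2c.png',np.hstack([cv2.resize(I[140:305,270:370],(360,594),interpolation=cv2.INTER_CUBIC),
  cv2.resize(np.load('scene0.npy',allow_pickle=True).item()['color'][290:375,170:235],(430,594),interpolation=cv2.INTER_CUBIC)]))
```

```text
344.7248601111423 [-0.0127045  0.         0.         0.         0.       ]
150 [154 147 145] [151 144 143] | 153 [255 255 255] [255 255 255] | 156 [255 255 255] [255 255 255] | 159 [255 255 255] [255 255 255] | 162 [255 255 255] [255 255 255] | 165 [255 255 255] [255 255 255] | 168 [175 174 172] [255 255 255] | 171 [173 172 170] [255 255 255] | 174 [174 172 171] [255 255 255] | 177 [178 177 176] [255 255 255] | 180 [242 244 244] [254 254 254] | 183 [255 255 255] [255 255 255] | 186 [255 255 255] [255 255 255] | 189 [255 255 255] [255 255 255] | 192 [255 255 255] [255 255 255] | 195 [255 255 255] [255 255 255] | 198 [255 255 255] [255 255 255] | 201 [255 255 255] [255 255 255] | 204 [188 188 187] [255 255 255] | 207 [187 186 185] [255 255 255] | 210 [187 186 185] [255 255 255] | 213 [187 186 186] [255 255 255] | 216 [186 186 185] [255 255 255] | 219 [186 185 185] [255 255 255] | 222 [185 184 184] [255 255 255] | 225 [185 184 184] [255 255 255] | 228 [184 184 184] [255 255 255] | 231 [184 182 183] [255 255 255] | 234 [183 182 182] [255 255 255] | 237 [182 182 182] [255 255 255] | 240 [181 180 180] [255 255 255] | 243 [184 183 184] [255 255 255] | 246 [184 183 184] [255 255 255] | 249 [183 182 183] [255 255 255] | 252 [182 181 182] [255 255 255] | 255 [181 179 180] [255 255 255] | 258 [180 179 180] [255 255 255] | 261 [178 177 178] [255 255 255] | 264 [177 176 177] [255 255 255] | 267 [176 175 175] [255 255 255] | 270 [175 173 174] [255 255 255] | 273 [173 172 172] [255 255 255] | 276 [172 170 171] [255 255 255] | 279 [170 169 169] [255 255 255] | 282 [168 167 167] [255 255 255] | 285 [167 166 166] [255 255 255] | 288 [203 200 198] [255 255 255] | 291 [255 255 255] [255 255 255] | 294 [255 255 255] [255 255 255] | 297 [153 148 147] [150 145 144] | 
house px 290 348 151 296
[ 0.6251 -0.314   0.014 ]
[ 0.6131 -0.3518  0.014 ]
[ 0.4692 -0.2618  0.014 ]
[ 0.4558 -0.3041  0.014 ]
```

View pics/w2c.png

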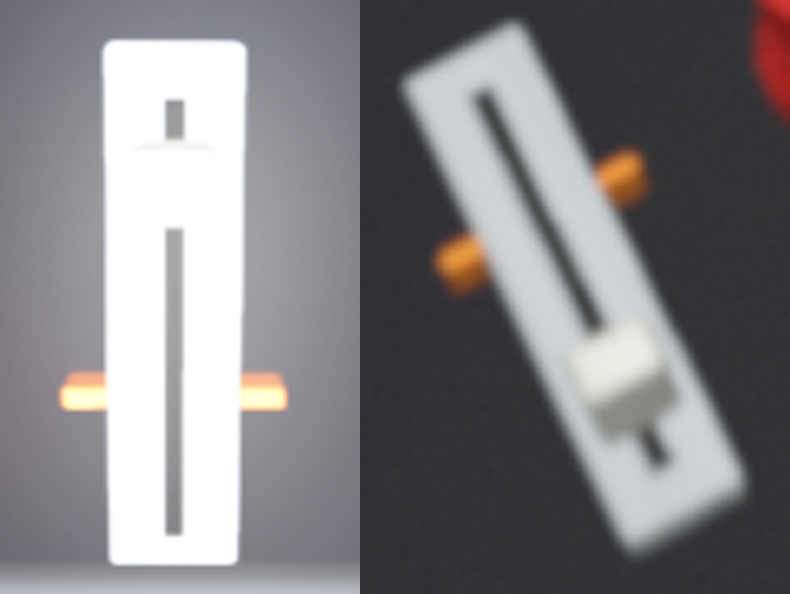

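The crop confirms the grip. In the wrist view its top face spans rows 182-203, and in the scene view its top face centre is at about (209,342). The clip's top face in the wrist view is at about (318,250). Casting those rays.

Run:
```python
from h import *
c=np.load('w2.npy',allow_pickle=True).item(); k=np.load('scene0.npy',allow_pickle=True).item(); sd=np.load('side0.npy',allow_pickle=True).item()
y=np.array([-.953,.302]); 
for n,q in dict(gripfar=onz(c,318.5,182,.054),gripnear=onz(c,318.5,203.3,.054),clip=onz(c,318.2,250.2,.018),scene_grip=onz(k,208.9,341.8,.054),clip_avg=np.array([.517,-.2995,0])).items():
    print(n,q.round(4),'along',(q[:2]@y).round(4),'across',(q[:2]@[-.302,-.953]).round(4))
for t in [[.5735,.0507],[.5612,-.0885]]: print(t)
```

```text
gripfar [ 0.5933 -0.325   0.054 ] along -0.6636 across 0.1305
gripnear [ 0.5738 -0.3187  0.054 ] along -0.6431 across 0.1305
clip [ 0.5182 -0.3004  0.018 ] along -0.5845 across 0.1298
scene_grip [ 0.5862 -0.3221  0.054 ] along -0.6559 across 0.13
clip_avg [ 0.517  -0.2995  0.    ] along -0.5831 across 0.1293
[0.5735, 0.0507]
[0.5612, -0.0885]
```

```bash
python3 -m crank '[{"x":-0.003,"y":-0.0265,"z":0.03,"ax":0,"ay":0,"az":0,"claw":-1},{"x":-0.003,"y":-0.0265,"z":0.07,"ax":0,"ay":0,"az":0,"claw":-1},{"x":-0.003,"y":-0.0265,"z":0.11,"ax":0,"ay":0,"az":0,"claw":-1},{"x":-0.003,"y":-0.0265,"z":0.145,"ax":0,"ay":0,"az":0,"claw":-1},{"x":-0.003,"y":-0.0265,"z":0.165,"ax":0,"ay":0,"az":0,"claw":-1}]' 15
python3 -m crank '[{"x":0,"y":0,"z":0.01,"ax":0,"ay":0,"az":0,"claw":-1},{"x":0,"y":0,"z":0.02,"ax":0,"ay":0,"az":0,"claw":-1},{"x":0,"y":0,"z":0.029,"ax":0,"ay":0,"az":0,"claw":-1},{"x":0,"y":0,"z":0.029,"ax":0,"ay":0,"az":0,"claw":0},{"x":0,"y":0,"z":0.029,"ax":0,"ay":0,"az":0,"claw":1}]' 15
python3 -m crank '[{"x":0,"y":0,"z":0,"ax":0,"ay":0,"az":0,"claw":1},{"x":0,"y":0,"z":0,"ax":0,"ay":0,"az":0,"claw":1},{"x":0,"y":0,"z":0,"ax":0,"ay":0,"az":0,"claw":1},{"x":0,"y":0,"z":0,"ax":0,"ay":0,"az":0,"claw":1},{"x":0,"y":0,"z":0,"ax":0,"ay":0,"az":0,"claw":1}]' 15
```

```text
time: 2.33
ee_pos: [0.5827, -0.3207, 0.0528]
eef_rot: [-0.591, 0.807, 0.002, -0.001]
ft_force: [-0.7, -0.1, -0.2]
width: 0.087
time: 2.75
ee_pos: [0.5853, -0.322, 0.0294]
eef_rot: [-0.59, 0.807, -0.001, 0.0]
ft_force: [-0.4, -0.2, 0.4]
width: 0.0802
time: 3.17
ee_pos: [0.585, -0.3217, 0.0289]
eef_rot: [-0.59, 0.807, -0.0, 0.0]
ft_force: [-1.2, 1.3, -0.5]
width: 0.0485
```

```bash
python3 -m crank '[{"x":0,"y":0,"z":0,"ax":0,"ay":0,"az":0,"claw":1},{"x":0,"y":0,"z":0,"ax":0,"ay":0,"az":0,"claw":1},{"x":0,"y":0,"z":0,"ax":0,"ay":0,"az":0,"claw":1},{"x":0,"y":0,"z":0,"ax":0,"ay":0,"az":0,"claw":1},{"x":0,"y":0,"z":0,"ax":0,"ay":0,"az":0,"claw":1}]' 15
python3 -m crank '[{"x":0,"y":0.012,"z":0,"ax":0,"ay":0,"az":0,"claw":1},{"x":0,"y":0.028,"z":0,"ax":0,"ay":0,"az":0,"claw":1},{"x":0,"y":0.045,"z":0,"ax":0,"ay":0,"az":0,"claw":1},{"x":0,"y":0.06,"z":0,"ax":0,"ay":0,"az":0,"claw":1},{"x":0,"y":0.07,"z":0,"ax":0,"ay":0,"az":0,"claw":1}]' 15
python3 -m crank '[{"x":0,"y":0,"z":0,"ax":0,"ay":0,"az":0,"claw":1},{"x":0,"y":0,"z":0,"ax":0,"ay":0,"az":0,"claw":1},{"x":0,"y":0,"z":0,"ax":0,"ay":0,"az":0,"claw":1},{"x":0,"y":0,"z":0,"ax":0,"ay":0,"az":0,"claw":-1},{"x":0,"y":0,"z":0,"ax":0,"ay":0,"az":0,"claw":-1}]' 15
python3 -m crank '[{"x":0,"y":0,"z":0,"ax":0,"ay":0,"az":0,"claw":-1},{"x":0,"y":0,"z":0,"ax":0,"ay":0,"az":0,"claw":-1},{"x":0,"y":0,"z":0,"ax":0,"ay":0,"az":0,"claw":-1},{"x":0,"y":0,"z":0,"ax":0,"ay":0,"az":0,"claw":-1},{"x":0,"y":0,"z":-0.02,"ax":0,"ay":0,"az":0,"claw":-1}]' 15
python3 -m crank '[{"x":0,"y":0,"z":-0.04,"ax":0,"ay":0,"az":0,"claw":-1},{"x":0,"y":0,"z":-0.08,"ax":0,"ay":0,"az":0,"claw":-1},{"x":0,"y":0,"z":-0.12,"ax":0,"ay":0,"az":0,"claw":-1},{"x":0,"y":0,"z":-0.16,"ax":0,"ay":0,"az":0,"claw":-1},{"x":0,"y":0,"z":-0.175,"ax":0,"ay":0,"az":0,"claw":-1}]' 15
```

```text
time: 3.58
ee_pos: [0.5849, -0.3215, 0.0286]
eef_rot: [-0.59, 0.807, 0.0, 0.0]
ft_force: [-0.4, 1.2, 0.9]
width: 0.0278
time: 4.0
ee_pos: [0.5175, -0.2998, 0.0286]
eef_rot: [-0.59, 0.807, -0.0, 0.0]
ft_force: [2.1, 1.1, -2.4]
width: 0.0278
time: 4.42
ee_pos: [0.5187, -0.3011, 0.0286]
eef_rot: [-0.59, 0.807, -0.0, -0.0]
ft_force: [1.4, -0.3, -0.8]
width: 0.0349
time: 4.83
ee_pos: [0.5159, -0.2994, 0.0453]
eef_rot: [-0.59, 0.807, 0.003, -0.001]
ft_force: [-0.1, -0.2, -0.1]
width: 0.0667
time: 5.25
ee_pos: [0.5198, -0.3013, 0.2302]
eef_rot: [-0.59, 0.807, -0.004, 0.002]
ft_force: [0.3, 0.2, -0.4]
width: 0.0864
```

Run:
```python
from h import *
a=camera('scene');b=camera('side'); np.save('s2.npy',a,allow_pickle=True); np.save('d2.npy',b,allow_pickle=True)
cv2.imwrite('pics/d2.png',np.hstack([cv2.resize(a['color'][280:380,165:245],(400,500),interpolation=cv2.INTER_CUBIC),cv2.resize(b['color'][130:230,325:405],(400,500),interpolation=cv2.INTER_CUBIC)]))
```

```text
(no output)
```

View pics/d2.png

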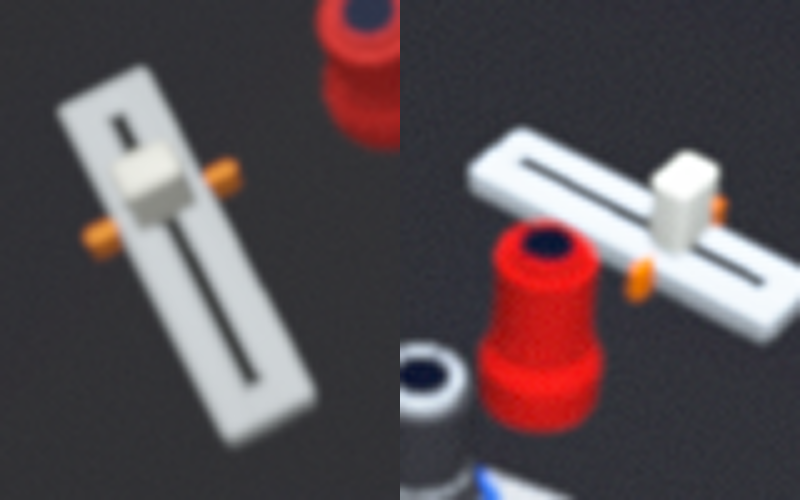

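The grip stands between the clip blocks in both views, with its top centre at scene (194.4,313.6) and side (382.2,165.6). Now computing the offset and the route to the lenses.

Run:
```python
from h import *
a=np.load('s2.npy',allow_pickle=True).item();b=np.load('d2.npy',allow_pickle=True).item()
y=np.array([-.953,.302])
for q in [onz(a,194.4,313.6,.054),onz(b,382.2,165.6,.054),[.5182,-.3004,0]]: print(np.round(q,4),np.round(np.array(q[:2])@y,4))
for c,n in((a,'scene'),(b,'side')):
    H=cv2.cvtColor(c['color'],cv2.COLOR_BGR2HSV); om=((H[...,1]>150)&(H[...,0]>4)&(H[...,0]<18)&(H[...,2]>90)).astype(np.uint8)
    if n=='scene': om[:,:175]=0; om[:,230:]=0; om[:290]=0; om[360:]=0
    else: om[:,:360]=0; om[:,410:]=0; om[:160]=0; om[195:]=0
    k,l,st,ce=cv2.connectedComponentsWithStats(om)
    for i in range(1,k):
        if st[i,4]>3: q=onz(c,*ce[i],.011); print(n,ce[i].round(1),st[i,4],q.round(4),(q[:2]@y).round(4))
print('to yellow',rel([.5735,.0507,.2302]), 'blue',rel([.5612,-.0885,.2302]), r.read_state()['joint_positions'].round(2))
```

```text
[ 0.5191 -0.3004  0.054 ] -0.5854
[ 0.5123 -0.2919  0.054 ] -0.5764
[ 0.5182 -0.3004  0.    ] -0.5846
scene [209.5 314.8] 36 [ 0.5257 -0.2732  0.011 ] -0.5835
scene [184.9 327.2] 36 [ 0.508  -0.3278  0.011 ] -0.5831
side [388.6 171.2] 9 [ 0.5046 -0.3303  0.011 ] -0.5806
side [372.2 186.1] 30 [ 0.5239 -0.2655  0.011 ] -0.5795
to yellow [-0.35171988  0.05559012 -0.00326296] blue [-0.21535337  0.02506264 -0.00284287] [ 0.62  0.28 -0.21  1.52  0.06  1.34 -1.47]
```

Dimmer: scene gives -2 mm and side +3.5 mm, and the move itself about -1 mm. All are inside 6 mm, so it's set. Going over the yellow lens at height; views agree on (0.5735, 0.0507) within 2 mm, and the seat spacing measures 139.7 mm.

```bash
python3 -m crank '[{"x":-0.035,"y":0.0055,"z":0,"ax":0,"ay":0,"az":0,"claw":-1},{"x":-0.07,"y":0.011,"z":0,"ax":0,"ay":0,"az":0,"claw":-1},{"x":-0.106,"y":0.017,"z":0,"ax":0,"ay":0,"az":0,"claw":-1},{"x":-0.142,"y":0.0225,"z":0,"ax":0,"ay":0,"az":0,"claw":-1},{"x":-0.178,"y":0.028,"z":0,"ax":0,"ay":0,"az":0,"claw":-1}]' 30
python3 -m crank '[{"x":-0.035,"y":0.0055,"z":0,"ax":0,"ay":0,"az":0,"claw":-1},{"x":-0.07,"y":0.011,"z":0,"ax":0,"ay":0,"az":0,"claw":-1},{"x":-0.106,"y":0.017,"z":0,"ax":0,"ay":0,"az":0,"claw":-1},{"x":-0.142,"y":0.0225,"z":0,"ax":0,"ay":0,"az":0,"claw":-1},{"x":-0.174,"y":0.0275,"z":0,"ax":0,"ay":0,"az":0,"claw":-1}]' 30
python3 -m crank '[{"x":0,"y":0,"z":0,"ax":0,"ay":0,"az":0,"claw":-1},{"x":0,"y":0,"z":0,"ax":0,"ay":0,"az":0,"claw":-1},{"x":0,"y":0,"z":0,"ax":0,"ay":0,"az":0,"claw":-1},{"x":0,"y":0,"z":0,"ax":0,"ay":0,"az":0,"claw":-1},{"x":0,"y":0,"z":0,"ax":0,"ay":0,"az":0,"claw":-1}]' 30
cat > ft.py <<'E'
from h import *
f=[]
for _ in range(10): f.append(r.read_state()['ft_force']); camera('wrist')
f=np.array(f); s=r.read_state(); print(s['time'],s['ee_pos'].round(4),'F',f.mean(0).round(2),'sd',f.std(0).round(2),'w',s['width'],'tq',np.round(s['torque'],2),'jt',np.round(s['joint_torque'],2))
E
python3 ft.py; python3 -c "
from h import *
print(rel([.5735,.0507,.05]),R.from_quat(r.read_state()['eef_rot']).as_matrix().round(3))"
```

```text
time: 5.77
ee_pos: [0.5448, -0.1207, 0.2224]
eef_rot: [-0.59, 0.807, 0.0, -0.001]
ft_force: [1.1, -0.4, -0.1]
width: 0.0869
time: 6.18
ee_pos: [0.5715, 0.0542, 0.2224]
eef_rot: [-0.591, 0.807, 0.0, -0.0]
ft_force: [0.5, -0.6, -0.3]
width: 0.0872
time: 6.6
ee_pos: [0.5719, 0.0502, 0.2232]
eef_rot: [-0.589, 0.808, -0.0, -0.0]
ft_force: [0.2, -0.5, 0.1]
width: 0.087
7.1 [0.572  0.0518 0.2236] F [ 0.15 -0.03 -0.03] sd [0.69 0.33 0.17] w 0.08691785589348025 tq [0.07 0.01 0.02] jt [ 6.000e-02 -5.398e+01 -3.560e+00 -3.877e+01  3.000e-02 -8.000e-02
  0.000e+00]
[ 0.00054257 -0.0017833   0.17355022] [[-0.303 -0.953  0.   ]
 [-0.953  0.303 -0.   ]
 [ 0.    -0.    -1.   ]]
```

Baseline Fz is about 0. Descend, grip and lift the yellow lens.

```bash
python3 -m crank '[{"x":0,"y":-0.0018,"z":0.035,"ax":0,"ay":0,"az":0,"claw":-1},{"x":0,"y":-0.0018,"z":0.07,"ax":0,"ay":0,"az":0,"claw":-1},{"x":0,"y":-0.0018,"z":0.105,"ax":0,"ay":0,"az":0,"claw":-1},{"x":0,"y":-0.0018,"z":0.135,"ax":0,"ay":0,"az":0,"claw":-1},{"x":0,"y":-0.0018,"z":0.15,"ax":0,"ay":0,"az":0,"claw":-1}]' 30
python3 -m crank '[{"x":0,"y":0,"z":0.008,"ax":0,"ay":0,"az":0,"claw":-1},{"x":0,"y":0,"z":0.016,"ax":0,"ay":0,"az":0,"claw":-1},{"x":0,"y":0,"z":0.0225,"ax":0,"ay":0,"az":0,"claw":-1},{"x":0,"y":0,"z":0.0225,"ax":0,"ay":0,"az":0,"claw":-0.3},{"x":0,"y":0,"z":0.0225,"ax":0,"ay":0,"az":0,"claw":0}]' 30
python3 -m crank '[{"x":0,"y":0,"z":0,"ax":0,"ay":0,"az":0,"claw":1},{"x":0,"y":0,"z":0,"ax":0,"ay":0,"az":0,"claw":1},{"x":0,"y":0,"z":0,"ax":0,"ay":0,"az":0,"claw":1},{"x":0,"y":0,"z":0,"ax":0,"ay":0,"az":0,"claw":1},{"x":0,"y":0,"z":0,"ax":0,"ay":0,"az":0,"claw":1}]' 30
python3 -m crank '[{"x":0,"y":0,"z":0,"ax":0,"ay":0,"az":0,"claw":1},{"x":0,"y":0,"z":0,"ax":0,"ay":0,"az":0,"claw":1},{"x":0,"y":0,"z":0,"ax":0,"ay":0,"az":0,"claw":1},{"x":0,"y":0,"z":0,"ax":0,"ay":0,"az":0,"claw":1},{"x":0,"y":0,"z":0,"ax":0,"ay":0,"az":0,"claw":1}]' 30
```

```text
time: 7.52
ee_pos: [0.5716, 0.0509, 0.0696]
eef_rot: [-0.59, 0.807, 0.001, -0.002]
ft_force: [-1.5, -0.8, -0.4]
width: 0.0867
time: 7.93
ee_pos: [0.5742, 0.0513, 0.0517]
eef_rot: [-0.59, 0.807, -0.0, 0.0]
ft_force: [-0.3, -0.5, 0.2]
width: 0.0798
time: 8.35
ee_pos: [0.5738, 0.0512, 0.0513]
eef_rot: [-0.59, 0.807, -0.0, 0.0]
ft_force: [-0.1, -0.6, -0.1]
width: 0.0482
time: 8.77
ee_pos: [0.5737, 0.0512, 0.0511]
eef_rot: [-0.59, 0.807, -0.0, -0.0]
ft_force: [0.0, -1.1, 3.4]
width: 0.041
```

```bash
python3 -m crank '[{"x":0,"y":0,"z":-0.008,"ax":0,"ay":0,"az":0,"claw":1},{"x":0,"y":0,"z":-0.025,"ax":0,"ay":0,"az":0,"claw":1},{"x":0,"y":0,"z":-0.045,"ax":0,"ay":0,"az":0,"claw":1},{"x":0,"y":0,"z":-0.062,"ax":0,"ay":0,"az":0,"claw":1},{"x":0,"y":0,"z":-0.07,"ax":0,"ay":0,"az":0,"claw":1}]' 30
python3 -m crank '[{"x":0,"y":0,"z":0,"ax":0,"ay":0,"az":0,"claw":1},{"x":0,"y":0,"z":0,"ax":0,"ay":0,"az":0,"claw":1},{"x":0,"y":0,"z":0,"ax":0,"ay":0,"az":0,"claw":1},{"x":0,"y":0,"z":0,"ax":0,"ay":0,"az":0,"claw":1},{"x":0,"y":0,"z":0,"ax":0,"ay":0,"az":0,"claw":1}]' 30
python3 ft.py
python3 -c "
from h import *
c=camera('side'); np.save('d3.npy',c,allow_pickle=True); cv2.imwrite('pics/d3.png',cv2.resize(c['color'][150:330,220:400],(600,600),interpolation=cv2.INTER_CUBIC))"
```

```text
time: 9.18
ee_pos: [0.5746, 0.0516, 0.1235]
eef_rot: [-0.59, 0.807, -0.001, 0.001]
ft_force: [0.2, 0.3, -2.4]
width: 0.0407
time: 9.6
ee_pos: [0.5731, 0.0512, 0.12]
eef_rot: [-0.59, 0.807, 0.0, -0.001]
ft_force: [0.4, 0.3, -2.5]
width: 0.0409
10.1 [0.5737 0.0513 0.121 ] F [ 0.1   0.04 -2.34] sd [0.63 0.75 0.36] w 0.04077921599987742 tq [0.05 0.03 0.04] jt [-0.000e+00 -5.821e+01 -4.740e+00 -3.697e+01  3.000e-02 -9.000e-02
 -0.000e+00]
```

View pics/d3.png

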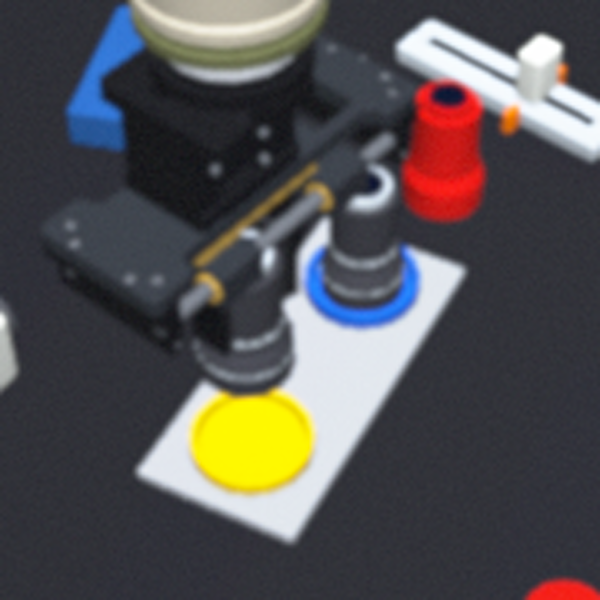

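The lens hangs upright, clear of the yellow seat, and the other stands in blue. Fz is -2.3 N (about 0.24 kg), so this looks like the dummy. Lowering it straight back.

```bash
python3 -m crank '[{"x":0,"y":0,"z":0.018,"ax":0,"ay":0,"az":0,"claw":1},{"x":0,"y":0,"z":0.036,"ax":0,"ay":0,"az":0,"claw":1},{"x":0,"y":0,"z":0.052,"ax":0,"ay":0,"az":0,"claw":1},{"x":0,"y":0,"z":0.062,"ax":0,"ay":0,"az":0,"claw":1},{"x":0,"y":0,"z":0.066,"ax":0,"ay":0,"az":0,"claw":1}]' 30
python3 -m crank '[{"x":0,"y":0,"z":0.002,"ax":0,"ay":0,"az":0,"claw":1},{"x":0,"y":0,"z":0.004,"ax":0,"ay":0,"az":0,"claw":1},{"x":0,"y":0,"z":0.004,"ax":0,"ay":0,"az":0,"claw":1},{"x":0,"y":0,"z":0.004,"ax":0,"ay":0,"az":0,"claw":1},{"x":0,"y":0,"z":0.004,"ax":0,"ay":0,"az":0,"claw":1}]' 30
python3 ft.py
```

```text
time: 10.57
ee_pos: [0.5728, 0.0511, 0.0535]
eef_rot: [-0.59, 0.807, 0.001, -0.001]
ft_force: [-0.1, 0.3, -2.9]
width: 0.0402
time: 10.98
ee_pos: [0.5741, 0.0513, 0.0517]
eef_rot: [-0.59, 0.807, -0.0, 0.0]
ft_force: [0.1, -0.0, -2.3]
width: 0.0409
11.4833 [0.5738 0.0512 0.0512] F [ 0.09 -0.16 -1.83] sd [0.48 0.36 0.52] w 0.04074150240763443 tq [0.04 0.11 0.01] jt [-7.000e-02 -6.022e+01 -5.490e+00 -3.379e+01  2.000e-02 -2.000e-01
 -0.000e+00]
```

```bash
python3 -m crank '[{"x":0,"y":0,"z":0.001,"ax":0,"ay":0,"az":0,"claw":1},{"x":0,"y":0,"z":0.001,"ax":0,"ay":0,"az":0,"claw":1},{"x":0,"y":0,"z":0.001,"ax":0,"ay":0,"az":0,"claw":0.5},{"x":0,"y":0,"z":0.001,"ax":0,"ay":0,"az":0,"claw":-1},{"x":0,"y":0,"z":0.001,"ax":0,"ay":0,"az":0,"claw":-1}]' 30
python3 -m crank '[{"x":0,"y":0,"z":0,"ax":0,"ay":0,"az":0,"claw":-1},{"x":0,"y":0,"z":0,"ax":0,"ay":0,"az":0,"claw":-1},{"x":0,"y":0,"z":0,"ax":0,"ay":0,"az":0,"claw":-1},{"x":0,"y":0,"z":0,"ax":0,"ay":0,"az":0,"claw":-1},{"x":0,"y":0,"z":0,"ax":0,"ay":0,"az":0,"claw":-1}]' 30
python3 -m crank '[{"x":0,"y":0,"z":-0.02,"ax":0,"ay":0,"az":0,"claw":-1},{"x":0,"y":0,"z":-0.05,"ax":0,"ay":0,"az":0,"claw":-1},{"x":0,"y":0,"z":-0.085,"ax":0,"ay":0,"az":0,"claw":-1},{"x":0,"y":0,"z":-0.11,"ax":0,"ay":0,"az":0,"claw":-1},{"x":0,"y":0,"z":-0.12,"ax":0,"ay":0,"az":0,"claw":-1}]' 30
python3 - <<'E'
from h import *
k=camera('side'); cv2.imwrite('pics/d4.png',k['color']); g=cv2.cvtColor(k['color'],cv2.COLOR_BGR2GRAY)
for nm,(a,b,d,e) in dict(yel=(280,243,308,266),blu=(315,195,343,218)).items():
    n_,l,st,ce=cv2.connectedComponentsWithStats((g[b:e,a:d]<60).astype(np.uint8))
    for i in range(1,n_):
        if 8<st[i,4]<120: u,v=ce[i]+[a,b]; print(nm,st[i,4],round(u,1),round(v,1),onz(k,u,v,.096).round(4))
print('blue',rel([.5612,-.0885,.05]))
E
```

```text
time: 11.9
ee_pos: [0.5741, 0.0513, 0.0504]
eef_rot: [-0.59, 0.807, -0.0, 0.0]
ft_force: [-0.7, 0.1, 0.1]
width: 0.0476
time: 12.32
ee_pos: [0.5737, 0.0513, 0.05]
eef_rot: [-0.59, 0.807, -0.0, -0.0]
ft_force: [-0.3, -0.0, 0.0]
width: 0.0793
time: 12.73
ee_pos: [0.5754, 0.0516, 0.1743]
eef_rot: [-0.59, 0.807, -0.001, 0.002]
ft_force: [0.9, 0.0, 0.2]
width: 0.087
yel 89 283.2 248.5 [0.5944 0.0493 0.096 ]
yel 57 293.5 252.9 [0.5732 0.0521 0.096 ]
yel 12 287.0 264.3 [0.5729 0.0802 0.096 ]
yel 13 301.4 264.1 [0.55   0.0703 0.096 ]
blu 40 328.8 204.6 [ 0.5606 -0.0871  0.096 ]
blue [ 0.13813205 -0.02810138  0.12429616]
```

The yellow lens top is at the same pixel as before (293.5,252.9), so it's standing back in its seat. Before going down at blue, I'm checking the red look-alike's clearance along the jaw line.

```bash
python3 -m crank '[{"x":0.03,"y":-0.0065,"z":0,"ax":0,"ay":0,"az":0,"claw":-1},{"x":0.065,"y":-0.014,"z":0,"ax":0,"ay":0,"az":0,"claw":-1},{"x":0.1,"y":-0.022,"z":0,"ax":0,"ay":0,"az":0,"claw":-1},{"x":0.125,"y":-0.0275,"z":0,"ax":0,"ay":0,"az":0,"claw":-1},{"x":0.137,"y":-0.03,"z":0,"ax":0,"ay":0,"az":0,"claw":-1}]' 30
python3 -m crank '[{"x":0,"y":0,"z":0,"ax":0,"ay":0,"az":0,"claw":-1},{"x":0,"y":0,"z":0,"ax":0,"ay":0,"az":0,"claw":-1},{"x":0,"y":0,"z":0,"ax":0,"ay":0,"az":0,"claw":-1},{"x":0,"y":0,"z":0,"ax":0,"ay":0,"az":0,"claw":-1},{"x":0,"y":0,"z":0,"ax":0,"ay":0,"az":0,"claw":-1}]' 30
python3 - <<'E'
from h import *
B=np.array([.5612,-.0885])
for n,w in (('scene',(222,268,262,312)),('side',(336,170,370,220))):
    c=np.load(n+'0.npy',allow_pickle=True).item(); H=cv2.cvtColor(c['color'],cv2.COLOR_BGR2HSV).astype(int)
    m=(H[...,1]>150)&((H[...,0]<4)|(H[...,0]>172)); a,b,d,e=w
    ys,xs=np.nonzero(m[b:e,a:d]); ys+=b; xs+=a; u,v=xs.mean(),ys.mean(); P=onz(c,u,v,.042)[:2]
    print(n,u.round(1),v.round(1),P.round(4),'jaw',((P-B)@[-.302,-.953]).round(4),'side',((P-B)@[-.953,.302]).round(4))
print(rel([.5612,-.0885,.05]))
E
python3 ft.py
```

```text
time: 13.2
ee_pos: [0.5595, -0.0931, 0.1686]
eef_rot: [-0.588, 0.809, 0.0, -0.001]
ft_force: [-0.4, 0.3, 0.3]
width: 0.0869
time: 13.62
ee_pos: [0.5609, -0.0867, 0.1699]
eef_rot: [-0.591, 0.807, 0.0, 0.0]
ft_force: [-0.0, -0.3, -0.3]
width: 0.0873
scene 241.1 292.7 [ 0.5517 -0.1993] jaw 0.1085 side -0.0244
side 352.9 196.9 [ 0.5423 -0.1822] jaw 0.095 side -0.0103
[ 0.00171966 -0.00085017  0.11993264]
14.1167 [ 0.5607 -0.0884  0.1701] F [-0.11  0.08 -0.32] sd [0.47 0.37 0.51] w 0.08710113315387762 tq [ 0.07 -0.   -0.03] jt [-5.000e-02 -5.458e+01 -3.000e+00 -3.753e+01  0.000e+00 -8.000e-02
 -0.000e+00]
```

The red look-alike's near edge is about 76 mm out along the jaw line and the open fingers reach 58 mm, so they clear it. Descend, grip and lift.

```bash
python3 -m crank '[{"x":0,"y":0,"z":0.03,"ax":0,"ay":0,"az":0,"claw":-1},{"x":0,"y":0,"z":0.06,"ax":0,"ay":0,"az":0,"claw":-1},{"x":0,"y":0,"z":0.085,"ax":0,"ay":0,"az":0,"claw":-1},{"x":0,"y":0,"z":0.105,"ax":0,"ay":0,"az":0,"claw":-1},{"x":0,"y":0,"z":0.119,"ax":0,"ay":0,"az":0,"claw":-1}]' 35
python3 -m crank '[{"x":0,"y":0,"z":0,"ax":0,"ay":0,"az":0,"claw":-1},{"x":0,"y":0,"z":0,"ax":0,"ay":0,"az":0,"claw":1},{"x":0,"y":0,"z":0,"ax":0,"ay":0,"az":0,"claw":1},{"x":0,"y":0,"z":0,"ax":0,"ay":0,"az":0,"claw":1},{"x":0,"y":0,"z":0,"ax":0,"ay":0,"az":0,"claw":1}]' 35
python3 -m crank '[{"x":0,"y":0,"z":0,"ax":0,"ay":0,"az":0,"claw":1},{"x":0,"y":0,"z":0,"ax":0,"ay":0,"az":0,"claw":1},{"x":0,"y":0,"z":0,"ax":0,"ay":0,"az":0,"claw":1},{"x":0,"y":0,"z":0,"ax":0,"ay":0,"az":0,"claw":1},{"x":0,"y":0,"z":0,"ax":0,"ay":0,"az":0,"claw":1}]' 35
python3 -m crank '[{"x":0,"y":0,"z":-0.008,"ax":0,"ay":0,"az":0,"claw":1},{"x":0,"y":0,"z":-0.025,"ax":0,"ay":0,"az":0,"claw":1},{"x":0,"y":0,"z":-0.045,"ax":0,"ay":0,"az":0,"claw":1},{"x":0,"y":0,"z":-0.062,"ax":0,"ay":0,"az":0,"claw":1},{"x":0,"y":0,"z":-0.07,"ax":0,"ay":0,"az":0,"claw":1}]' 35
python3 -m crank '[{"x":0,"y":0,"z":0,"ax":0,"ay":0,"az":0,"claw":1},{"x":0,"y":0,"z":0,"ax":0,"ay":0,"az":0,"claw":1},{"x":0,"y":0,"z":0,"ax":0,"ay":0,"az":0,"claw":1},{"x":0,"y":0,"z":0,"ax":0,"ay":0,"az":0,"claw":1},{"x":0,"y":0,"z":0,"ax":0,"ay":0,"az":0,"claw":1}]' 35
python3 ft.py; python3 -c "
from h import *
print('to pad',rel([.5235,.2685,.161]))"
```

```text
time: 14.53
ee_pos: [0.5596, -0.0883, 0.0488]
eef_rot: [-0.59, 0.807, 0.001, -0.001]
ft_force: [0.5, -0.4, 0.3]
width: 0.0869
time: 14.95
ee_pos: [0.5615, -0.0885, 0.0523]
eef_rot: [-0.59, 0.807, -0.001, 0.001]
ft_force: [0.1, 0.9, -0.2]
width: 0.0681
time: 15.37
ee_pos: [0.5609, -0.0883, 0.0512]
eef_rot: [-0.59, 0.807, -0.0, 0.0]
ft_force: [0.1, 0.5, 1.6]
width: 0.0407
time: 15.78
ee_pos: [0.5613, -0.0884, 0.1233]
eef_rot: [-0.59, 0.807, -0.001, 0.001]
ft_force: [-0.3, -0.1, -4.5]
width: 0.0405
time: 16.2
ee_pos: [0.5601, -0.0883, 0.12]
eef_rot: [-0.59, 0.807, 0.001, -0.001]
ft_force: [-0.4, 0.1, -5.7]
width: 0.0406
16.7 [ 0.5608 -0.0884  0.1211] F [-0.02  0.1  -4.73] sd [0.37 0.4  0.6 ] w 0.04076182951589084 tq [ 0.05  0.03 -0.01] jt [-0.000e+00 -5.863e+01 -3.600e+00 -3.803e+01  1.000e-02 -9.000e-02
 -0.000e+00]
to pad [-0.32876629  0.14377234 -0.03995619]
```

The blue lens reads -4.7 N (about 0.48 kg) against 2.3 N, so it is the heavier, real one. Lifting it higher to pass over the other lens, then carrying it to the pad.

```bash
python3 -m crank '[{"x":0,"y":0,"z":-0.012,"ax":0,"ay":0,"az":0,"claw":1},{"x":0,"y":0,"z":-0.03,"ax":0,"ay":0,"az":0,"claw":1},{"x":0,"y":0,"z":-0.05,"ax":0,"ay":0,"az":0,"claw":1},{"x":0,"y":0,"z":-0.065,"ax":0,"ay":0,"az":0,"claw":1},{"x":0,"y":0,"z":-0.07,"ax":0,"ay":0,"az":0,"claw":1}]' 35
python3 -m crank '[{"x":-0.01,"y":0.0044,"z":0,"ax":0,"ay":0,"az":0,"claw":1},{"x":-0.03,"y":0.013,"z":0,"ax":0,"ay":0,"az":0,"claw":1},{"x":-0.055,"y":0.024,"z":0,"ax":0,"ay":0,"az":0,"claw":1},{"x":-0.082,"y":0.036,"z":0,"ax":0,"ay":0,"az":0,"claw":1},{"x":-0.11,"y":0.048,"z":0,"ax":0,"ay":0,"az":0,"claw":1}]' 35
python3 -m crank '[{"x":-0.028,"y":0.012,"z":0,"ax":0,"ay":0,"az":0,"claw":1},{"x":-0.056,"y":0.0245,"z":0,"ax":0,"ay":0,"az":0,"claw":1},{"x":-0.084,"y":0.037,"z":0,"ax":0,"ay":0,"az":0,"claw":1},{"x":-0.112,"y":0.049,"z":0,"ax":0,"ay":0,"az":0,"claw":1},{"x":-0.138,"y":0.06,"z":0,"ax":0,"ay":0,"az":0,"claw":1}]' 35
python3 -m crank '[{"x":-0.025,"y":0.011,"z":0,"ax":0,"ay":0,"az":0,"claw":1},{"x":-0.047,"y":0.021,"z":0,"ax":0,"ay":0,"az":0,"claw":1},{"x":-0.064,"y":0.028,"z":0,"ax":0,"ay":0,"az":0,"claw":1},{"x":-0.075,"y":0.033,"z":0.002,"ax":0,"ay":0,"az":0,"claw":1},{"x":-0.081,"y":0.036,"z":0.008,"ax":0,"ay":0,"az":0,"claw":1}]' 35
python3 -m crank '[{"x":0,"y":0,"z":0.01,"ax":0,"ay":0,"az":0,"claw":1},{"x":0,"y":0,"z":0.02,"ax":0,"ay":0,"az":0,"claw":1},{"x":0,"y":0,"z":0.028,"ax":0,"ay":0,"az":0,"claw":1},{"x":0,"y":0,"z":0.032,"ax":0,"ay":0,"az":0,"claw":1},{"x":0,"y":0,"z":0.033,"ax":0,"ay":0,"az":0,"claw":1}]' 35
python3 -m crank '[{"x":0,"y":0,"z":0,"ax":0,"ay":0,"az":0,"claw":1},{"x":0,"y":0,"z":0,"ax":0,"ay":0,"az":0,"claw":1},{"x":0,"y":0,"z":0,"ax":0,"ay":0,"az":0,"claw":1},{"x":0,"y":0,"z":0,"ax":0,"ay":0,"az":0,"claw":1},{"x":0,"y":0,"z":0,"ax":0,"ay":0,"az":0,"claw":1}]' 35
python3 ft.py
python3 -c "
from h import *
a=camera('scene')['color'];b=camera('side')['color']; g=cv2.resize
cv2.imwrite('pics/end.png',np.hstack([g(a[120:390,165:435],(400,400)),g(b[140:460,190:510],(400,400))]))
print(r.read_state()['joint_vel'].round(4))"
```

```text
time: 17.12
ee_pos: [0.5621, -0.0884, 0.1947]
eef_rot: [-0.59, 0.807, -0.002, 0.002]
ft_force: [0.3, 0.4, -4.8]
width: 0.0407
time: 17.53
ee_pos: [0.5472, 0.0327, 0.19]
eef_rot: [-0.59, 0.807, 0.0, -0.001]
ft_force: [1.2, 0.6, -4.5]
width: 0.0404
time: 17.95
ee_pos: [0.5315, 0.1833, 0.1901]
eef_rot: [-0.591, 0.807, 0.0, -0.001]
ft_force: [-0.1, -0.7, -5.1]
width: 0.0405
time: 18.37
ee_pos: [0.5219, 0.2718, 0.1826]
eef_rot: [-0.591, 0.806, 0.001, 0.0]
ft_force: [-0.1, 0.5, -4.0]
width: 0.0406
time: 18.78
ee_pos: [0.5231, 0.2674, 0.1486]
eef_rot: [-0.59, 0.808, -0.0, -0.001]
ft_force: [-1.0, 0.4, -4.7]
width: 0.0409
time: 19.2
ee_pos: [0.5235, 0.2688, 0.1504]
eef_rot: [-0.59, 0.807, -0.0, 0.0]
ft_force: [0.3, -0.7, -4.6]
width: 0.0409
19.7 [0.5233 0.2688 0.15  ] F [-0.11 -0.21 -4.4 ] sd [0.58 0.44 0.61] w 0.040558624075997925 tq [ 0.06  0.09 -0.02] jt [  0.   -59.97  -6.44 -38.96   0.07  -0.07  -0.  ]
[ 0.0001 -0.0005  0.0017  0.     -0.0009  0.0007  0.0006]
```

View pics/end.png

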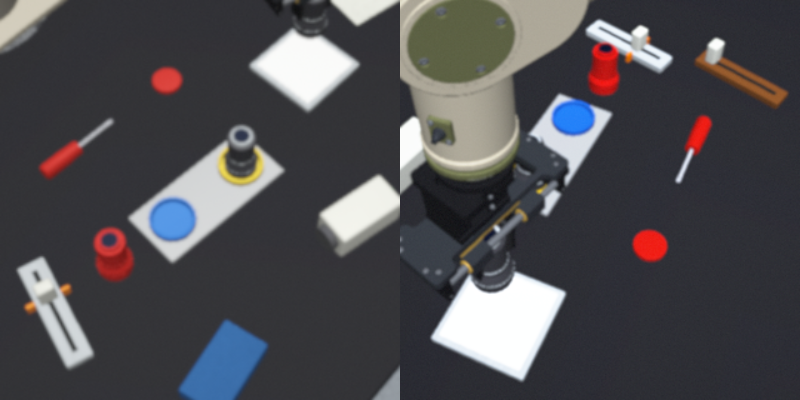

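The dummy stands in yellow (240,150), blue is empty, the grip is between the clips (45,292), and the bystanders are in place. The heavy lens is held upright over the pad. Handing in.

```bash
python3 -c "
from bench import close_job
print(close_job())"
```

```text
the job is handed in; nothing more can be done
None
```

The job is handed in at about 19.7 s, with the heavier lens held over the light pad and the dummy back in the yellow seat. No verdict was reported.

- **Dimmer:** I gripped the white grip and dragged it 70 mm to the orange clip. The checks disagreed slightly: the scene view put it about 2 mm short, the side view about 3.5 mm past, and the tool's travel about 1 mm short. All are inside the 6 mm limit.
- **Weighing:** The lens from the yellow seat, lifted 7 cm, read 2.3 N (about 0.24 kg). Set back, its top was at the same pixel as before. The lens from the blue seat, lifted 7 cm, read 4.7 N (about 0.48 kg), so that one is the real glass lens.
- **Final pose:** The tool was still at (0.523, 0.269, 0.150), within about 2 mm of the measured pad centre. That puts the lens underside about 10 cm above the pad. It was still carrying 4.4 N with the fingers 41 mm apart on the barrel.
- **Rest of the bench:** In the last views the dummy stood in the yellow seat and the bystanders in view looked unmoved. I checked them by eye only.

My first four move commands were refused for missing keys. Nothing moved, and I repeated them with full rows.

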